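Set out the balance station for weighing an ointment

TASK

Make the bench ready for weighing an ointment. Stand the empty open jar in the middle of the balance's pan, and set out the divided tray: in its three far compartments the tall round bottle on the left, the squat powder jar on the right and the square bottle between them, and in the long near compartment the jar's lid, lying flat with its hollow side up as it is now, directly in front of the square bottle. Left, right, far and near are as seen from the robot; tip none of the containers over, and leave the glass beaker and the mortar where they stand.

Things in the scene. Friction and masses are not known exactly. Their poses are not given: they have to be found in the camera images.
- jar_center (a point): Empty ointment jar, loose: white plastic, round, open at the top (no lid), diameter 60 mm up to 56 mm high, then a screw neck of diameter 54 mm up to its full height of 70 mm; wall 4 mm, about 60 g. The point is on its axis half-way up, 35 mm above its underside; z is up along the axis. It starts on the bench pad.
- lid_center (a point): The ointment jar's screw lid, loose: white plastic, a flat round cup of outer diameter 62 mm (finely ribbed rim), 17 mm high, wall 3.5 mm, about 20 g, lying on its closed top with the hollow side up. The point is on its axis half-way up, 8.5 mm above its underside; z points up, out of the hollow side. It starts on the bench pad.
- bottle_center (a point): Tall round bottle, closed, loose: amber glass, paper label, diameter 50 mm up to 84 mm high, sloping in to a neck, white screw cap of diameter 28 mm from 102 to 122 mm (its full height), about 220 g. The point is on its axis half-way up, 61 mm above its underside; z is up. Grip it by the cap or the body. Starts on the bench pad.
- square_center (a point): Square bottle, closed, loose: white plastic body 50 x 50 mm, 66 mm high, flat-sided, then a neck and a round black cap of diameter 34 mm from 73 to 94 mm (its full height), about 180 g. The point is on its axis half-way up, 47 mm above its underside; x and y are square to its flat sides, z up. Grip it by the cap or across two flat sides. Starts on the bench pad, at any yaw.
- powder_center (a point): Squat round powder jar, closed, loose: white body of diameter 58 mm, up to 36 mm high, under a wide flat grey lid of diameter 64 mm from 36 to 56 mm high (its full height), about 150 g. The point is on its axis half-way up, 28 mm above its underside; z is up. It starts on the bench pad.
- pan_center (a point): Centre of the upper face of the balance's pan: a flat round steel plate, diameter 160 mm, 80 mm above the table. The fixed balance stands left or right on the table, a little turned: white housing 205 mm wide, from 95 mm beyond this point to 205 mm in front of it, 63 mm high, display at the near end. x points from the display to the far end, y to its left, z up.
- tray: Divided steel tray, fixed across the table from the balance: 192 mm deep (x, away from the robot), 256 mm wide (y, to the left); walls 4 mm thick, 16 mm high; floor 3 mm. Origin: under its centre. Far: three compartments 80 x 80 mm inside, centres at x +52, y +84 (left), 0, -84 mm (right). Near: one compartment 100 mm deep, 248 mm wide inside, centre x -42, y 0 mm (in front of the middle one).
- beaker_center (a point): Bystander: small open glass beaker, diameter 51 mm, 64 mm high, among the things on the bench pad; leave it where it is. The point is on its axis half-way up. (The pad: pale blue, fixed, 250 x 290 mm, 2 mm thick, mid-table; six things stand on it, some 100 mm apart sideways, 140 mm near to far.)
- mortar_center (a point): Bystander: white porcelain mortar, diameter 112 mm, 68 mm high, beyond the pad on the far side; to be left where it is. The point is on its axis half-way up.
Mind the look-alikes: they are no part of the job. Leave any red look-alike of the part that bears jar_center alone.

How it is judged:
At the end, for the whole second after the job is handed in: Jar upright on the pan, within 15 mm of its centre; tall bottle, square bottle, powder jar upright on the floor of the far left, middle, right compartment, within 18 mm of its centre in x and y; lid flat, hollow up, within 20 mm of the near compartment's centre; all at rest, tilt under 0.12 rad (horizontal distance between jar_center and pan_center below 0.015 m and z of jar_center in the frame of pan_center between 0.029 and 0.043 m and angle between each of jar_center, bottle_center, square_center, powder_center, lid_center's own z axis and vertical below 0.12 rad and linear speed of each of jar, bottle, square, powder, lid below 0.01 m/s and x of bottle_center in the frame of tray between 0.034 and 0.07 m and y of bottle_center in the frame of tray between 0.066 and 0.102 m and z of bottle_center in the frame of tray between 0.058 and 0.069 m and x of square_center in the frame of tray between 0.034 and 0.07 m and y of square_center in the frame of tray between -0.018 and 0.018 m and z of square_center in the frame of tray between 0.044 and 0.055 m and x of powder_center in the frame of tray between 0.034 and 0.07 m and y of powder_center in the frame of tray between -0.102 and -0.066 m and z of powder_center in the frame of tray between 0.025 and 0.036 m and x of lid_center in the frame of tray between -0.062 and -0.022 m and y of lid_center in the frame of tray between -0.02 and 0.02 m and z of lid_center in the frame of tray between 0.0055 and 0.0165 m); the robot touches nothing.
It fails at once if the glass beaker or the mortar is pushed away (more than 25 mm) or tipped over (distance of any of beaker_center, mortar_center from where it was at the start of the episode above 0.025 m or angle between any of beaker_center, mortar_center's own z axis and vertical above 0.6 rad).
It fails at once if a jar or bottle is tipped over (angle between any of jar_center, bottle_center, square_center, powder_center's own z axis and vertical above 0.8 rad).
It also fails if it takes over 122 s, if anything falls off the work surface, if the arm or the gripper's body presses on something with over 40 N, if the wrist force passes 120 N, or if a joint passes its speed limit or range.

ROBOT

A 6-joint arm with a two-finger parallel gripper is mounted at the origin on the work surface. World frame = base frame: x ahead of the robot, y to its left, z up, the work surface at z = 0. Lengths are in m, angles in rad, forces in N, time in s.
With the tool pointing down it reaches from about 0.25 to 0.725 m from the base axis. Payload 4 kg.
Tool frame: the origin (TCP) lies on the centre line of the jaws, within the pads' length; the fingertips stand 14 mm ahead of it and the grasp point (between the pads) lies 5 mm behind it; z points along the fingers, x is the direction in which the jaws open and shut, and the axes are right-handed (so a half turn about z gives the same grasp; the last joint's range is limited). The gripper opens to 85 mm and grips with 20 to 120 N. Pads are 22 mm wide; open, the fingers measure 114 mm over their backs; the gripper's body (76 mm by 85 mm) begins 54 mm behind the grasp point. The pads swing forward as they close: fully open they stand 13 mm farther back than shut.
Start: joints at [-1.222, 0.241, 0.005, 1.335, 0, 1.571], TCP at [0.171, -0.47, 0.245] pointing down, gripper open.
Joint ranges: [-2.72, 2.72], [-1.05, 1.87], [-1.09, 1.28], [-1.99, 2.15], [-1.42, 1.44], [-3.14, 3.14]. Speed limits (rad/s): [2.79, 2.79, 3.14, 3.14, 3.14, 3.14].

INTERFACE

Orientations are given as a unit quaternion [x, y, z, w].
In Python, from workcell import bot gives the robot as it stands.
- The arm moves only by the tool play_rows, never from a script. Its argument "motion" is a list of rows, each an object with "fingers": the closure, from -1 (fully open) to 1 (shut), so that 0 is half open; "translation": the shift along the tool's x, y, z in cm, a list of three; "roll": the turn about the tool's z in degrees. A call has 1 to 20 rows; each row is the pose to reach, as a shift and turn from the pose commanded when the call began, along the tool's axes at that moment; what a row does not reach only later rows make up. A row lasts 1/12 s, in which the tool goes at most 41.7 mm and 7.16 degrees, less where a joint would pass 70% of its speed; a pose out of reach is approached as far as the arm can. A call with a gripper value outside its range is refused whole. The fingers move at their own pace and stop on an object; the grip force is fixed at half the most. Time passes only in rows, so rows that repeat a pose let the fingers close. It gives the time, the measured TCP pose, the force and the opening at its end, in the units of the state.
- bot.get_obs(): the state, without advancing time (a new reading comes with each control period).
- bot.camera(name): name is "scene" or "top" or "wrist"; returns a dict with "pixels" (480x640x3 uint8, red, green, blue), "intrinsics" (3x3 intrinsics, pixels), "world_to_cam" (4x4, takes a point from world to camera coordinates). Camera axes: x right, y down, z forward; pixel columns grow to the right and rows downward; lengths in m; the calibration is good to about 2 mm. A picture is of the moment at which its call begins. There is no depth.
- bot.job_done(): hands the job in, once; it reports no verdict.
The state is a dict: "clock": time; "joint_pos": joint angles; "joint_vel": joint speeds; "tau": joint torques, N m; "eef_pos": TCP position; "tool_rot": TCP orientation; "ft_force": force on the tool from outside, world axes, zero at the start; "ft_torque": the same for the moment, N m; "grip_width": finger opening in m.
Only numpy, scipy, OpenCV 4.12 (cv2) and the standard library are available. Lean on these libraries where they do the work, as an engineer would, in place of code of your own. Each camera call takes 0.05 s, during which the arm holds its last target. There are 200 camera calls.

## Working session

There is one attempt and no reset: what is moved stays moved. The work goes in short steps, Python scripts to look and compute and a tool call to move; the robot and the scene stay as the last step left them, time stands still between calls to the robot, and variables do not carry over. Pictures are saved under pics/ and viewed, about 12 in all and at most 16, crops included, and the job is handed in when it is done.

Besides the shell and the picture viewer there is one more tool, called after "Call:" as name([rows], argument=value, ...), one row to a line, values as JSON. play_rows: Moves the arm, as the interface text tells. Its arguments: {"type":"object","properties":{"motion":{"type":"array","items":{"type":"object","properties":{"fingers":{"type":"number"},"translation":{"type":"array","items":{"type":"number"}},"roll":{"type":"number"}}}}},"required":["motion"]}

```bash
mkdir -p pics; cat > h.py <<'E'
import numpy as np,cv2
from workcell import bot
def snap(n,f):
    c=bot.camera(n); np.savez('pics/'+f+'.npz',K=c['intrinsics'],T=c['world_to_cam'],p=c['pixels'])
    cv2.imwrite('pics/'+f+'.png',c['pixels'][:,:,::-1]); return c
def load(f):
    d=np.load('pics/'+f+'.npz'); return d['K'],d['T'],d['p']
def back(K,T,u,v,z):
    d=T[:3,:3].T@np.linalg.inv(K)@np.array([u,v,1.]); o=-T[:3,:3].T@T[:3,3]
    return (o+d*(z-o[2])/d[2]).round(4)
def proj(K,T,P):
    q=K@(T@np.append(P,1))[:3]; return (q[:2]/q[2]).round(1)
E
python3 - <<'E'
from h import *
for n in('top','scene'):
    c=snap(n,n+'0'); print(n,c['intrinsics'].round(1).tolist(),c['world_to_cam'].round(3).tolist())
print(bot.get_obs())
E
```

```text
top [[442.9, 0.0, 317.9], [0.0, 442.9, 241.0], [0.0, 0.0, 1.0]] [[-0.021, -0.999, -0.029, 0.021], [-0.982, 0.026, -0.189, 0.614], [0.189, 0.025, -0.982, 0.864], [0.0, 0.0, 0.0, 1.0]]
scene [[434.0, 0.0, 313.4], [0.0, 434.0, 235.3], [0.0, 0.0, 1.0]] [[-0.426, 0.905, 0.018, 0.273], [0.608, 0.301, -0.734, -0.314], [-0.67, -0.301, -0.679, 1.487], [0.0, 0.0, 0.0, 1.0]]
{'clock': 0.1, 'joint_pos': array([-1.22202190e+00,  2.41310594e-01,  3.90705696e-03,  1.33520630e+00,
        5.94522394e-06,  1.57082552e+00]), 'joint_vel': array([-0.00038932, -0.00396136,  0.00433148, -0.00013979, -0.00068392,
       -0.00075129]), 'tau': array([ 4.61517629e-04, -3.73138976e+01,  2.53009540e+01,  1.08172712e-02,
       -2.49853053e-05,  4.76871620e-06]), 'eef_pos': array([ 0.17069736, -0.46940771,  0.24453382]), 'tool_rot': array([ 8.19059748e-01, -5.73707510e-01, -7.40996721e-04, -5.22625516e-04]), 'ft_force': array([0.03864469, 0.27455553, 0.1827282 ]), 'ft_torque': array([-0.0283249 ,  0.04011068, -0.01023191]), 'grip_width': 0.08528123542979574}
```

View pics/top0.png

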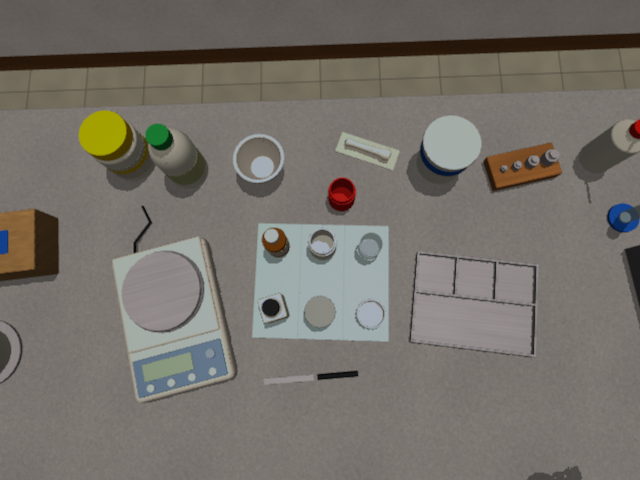

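View pics/scene0.png

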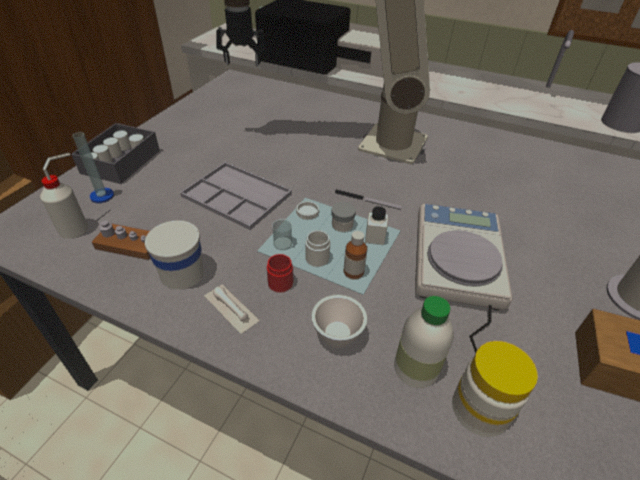

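The top view shows the pad with the bottle (275,240), white open jar (322,243), beaker (369,247), square bottle (272,308), powder jar (320,312) and lid (370,314). The balance pan is at (162,291), the tray at (474,304) and the mortar at (258,160). The red open jar at (342,194) is the look-alike; the white one at (322,243) on the pad is the one meant. I'll confirm in enlarged crops.

```bash
python3 - <<'E'
from h import *
_,_,p=load('top0')
a=cv2.resize(p[175:350,245:400],None,fx=3.4,fy=3.4,interpolation=cv2.INTER_CUBIC)
b=cv2.resize(p[220:400,100:240],None,fx=3.4,fy=3.4,interpolation=cv2.INTER_CUBIC)
b=p[245:365,402:546]; b=cv2.resize(b,None,fx=5,fy=5,interpolation=cv2.INTER_CUBIC)
cv2.imwrite('pics/c1.png',a[:,:,::-1]);cv2.imwrite('pics/c2.png',b[:,:,::-1])
E
```

```text
(no output)
```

View pics/c1.png

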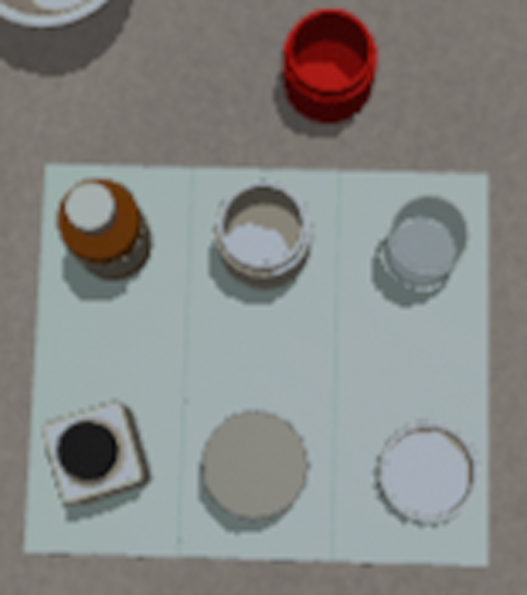

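View pics/c2.png

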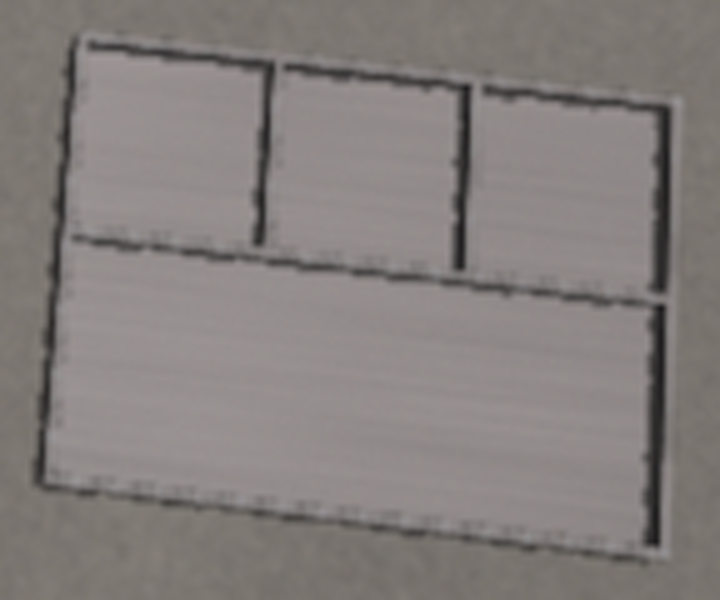

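Confirmed: the white open jar at (322.6,243) is the target, and the red jar outside the pad is excluded. The tray corners in the crop are TL(78,36), TR(680,95), BR(668,560) and BL(38,487). Next I compute the positions.

```bash
python3 - <<'E'
from h import *
K,T,p=load('top0')
c=lambda u,v:((u+.5)/3.4-.5+245,(v+.5)/3.4-.5+175)
d=lambda u,v:((u+.5)/5-.5+402,(v+.5)/5-.5+245)
for n,u,v,z in [('bottle',90,206,.124),('jar',264,231,.072),('square',89,451,.096),('powder',253,466,.058),('lid',425,474,.019),('beaker',427,235,.066),('red',331,52,.07)]:
    print(n,back(K,T,*c(u,v),z))
print('sq corners',[back(K,T,*c(*q),.068)[:2].tolist() for q in((44,428),(122,402),(148,478),(66,503))])
W=np.array([back(K,T,*d(*q),.016)[:2] for q in((78,36),(680,95),(668,560),(38,487))])
L=np.array([(.096,.128),(.096,-.128),(-.096,-.128),(-.096,.128)])
A,_=cv2.estimateAffinePartial2D(L.astype(np.float32),W.astype(np.float32)); print(W.tolist(),A)
yaw=np.arctan2(A[1,0],A[0,0]); t=A[:,2]; R=np.array([[np.cos(yaw),-np.sin(yaw)],[np.sin(yaw),np.cos(yaw)]]); print('yaw',np.degrees(yaw),'scale',np.hypot(A[0,0],A[1,0]))
for n,l in dict(B=(.052,.084),S=(.052,0),P=(.052,-.084),L=(-.042,0)).items(): print(n,R@l+t)
# pan: fit ellipse on segmentation by colour
lab=cv2.cvtColor(p,cv2.COLOR_RGB2LAB).astype(int); s=lab[285:297,155:170].reshape(-1,3).mean(0)
m=(np.abs(lab-s).max(2)<16).astype(np.uint8); m=cv2.morphologyEx(m,cv2.MORPH_OPEN,np.ones((5,5)))
n,l,st,_=cv2.connectedComponentsWithStats(m); k=l[291,162]; print(st[k])
e=cv2.fitEllipse(max(cv2.findContours((l==k).astype(np.uint8),0,1)[0],key=len)); print(e)
print('pan',back(K,T,*e[0],.08))
print(back(K,T,e[0][0]-e[1][0]/2,e[0][1],.08))
E
```

```text
bottle [0.6157 0.0952 0.124 ]
jar [ 0.6084 -0.0031  0.072 ]
square [0.4782 0.0996 0.096 ]
powder [0.4689 0.0068 0.058 ]
lid [ 0.463  -0.0984  0.019 ]
beaker [ 0.6045 -0.1016  0.066 ]
red [ 0.7202 -0.047   0.07  ]
sq corners [[0.4935, 0.1302], [0.5079, 0.0837], [0.4629, 0.0685], [0.4495, 0.117]]
[[0.5934, -0.2066], [0.5615, -0.4597], [0.3699, -0.4332], [0.404, -0.1782]] [[ 0.99231246  0.13396874  0.4822    ]
 [-0.13396874  0.99231246 -0.319425  ]]
yaw -7.688819660126112 scale 1.0013149595590036
B [ 0.54497109 -0.24313744]
S [ 0.53373249 -0.32638222]
P [ 0.52249389 -0.40962701]
L [ 0.44057761 -0.3138057 ]
[ 122  251   77   79 4786]
((159.92071533203125, 290.471435546875), (74.4416732788086, 79.99429321289062), 39.882713317871094)
pan [0.5173 0.3257 0.08  ]
[0.5191 0.4016 0.08  ]
```

Call:
play_rows([
  {"translation":[-3,-5,-1],"roll":-6,"fingers":-0.2},
  {"translation":[-6,-9,-2],"roll":-12,"fingers":-0.2},
  {"translation":[-9,-14,-2],"roll":-18,"fingers":-0.2},
  {"translation":[-12,-18,-2],"roll":-24,"fingers":-0.2},
  {"translation":[-14,-22,-2],"roll":-30,"fingers":-0.2},
  {"translation":[-16,-25,-2],"roll":-36,"fingers":-0.2},
  {"translation":[-18,-29,-2],"roll":-42,"fingers":-0.2},
  {"translation":[-20,-32,-2],"roll":-48,"fingers":-0.2},
  {"translation":[-22,-36,-2],"roll":-54,"fingers":-0.2},
  {"translation":[-24,-39,-2],"roll":-60,"fingers":-0.2},
  {"translation":[-26,-42,-2],"roll":-66,"fingers":-0.2},
  {"translation":[-28,-45,-2],"roll":-70,"fingers":-0.2},
  {"translation":[-30,-48.5,-2],"roll":-70,"fingers":-0.2},
  {"translation":[-32,-52,-2],"roll":-70,"fingers":-0.2},
  {"translation":[-34,-55,-2],"roll":-70,"fingers":-0.2},
  {"translation":[-36,-58,-2],"roll":-70,"fingers":-0.2},
  {"translation":[-37,-60,-2],"roll":-70,"fingers":-0.2},
  {"translation":[-37.9,-61.1,-2],"roll":-70,"fingers":-0.2},
  {"translation":[-37.9,-61.1,-2],"roll":-70,"fingers":-0.2},
  {"translation":[-37.9,-61.1,-2],"roll":-70,"fingers":-0.2},
])

```text
clock: 1.77
eef_pos: [0.6152, 0.0958, 0.2639]
tool_rot: [1.0, 0.001, -0.001, 0.0]
ft_force: [-0.3, 0.6, -0.0]
grip_width: 0.0515
```

```bash
python3 - <<'E'
from h import *
o=bot.get_obs(); print(o['eef_pos'],o['tool_rot'],o['joint_pos'],o['grip_width'])
c=snap('wrist','w1'); K,T=c['intrinsics'],c['world_to_cam']
for P in [(.6157,.0952,.124),(.6084,-.0031,.072),(.4782,.0996,.096)]: print(proj(K,T,P))
E
```

```text
[0.61524166 0.09576525 0.26386074] [ 9.99998782e-01  7.50972325e-04 -1.29730049e-03  4.34271965e-04] [ 1.54629721e-01  4.91424175e-01  4.17666237e-01  1.49973546e+00
 -4.60600629e-04  1.72392472e+00] 0.051518822435318114
[321.4 230.4]
[313.6 316. ]
[150.  215.4]
```

View pics/w1.png

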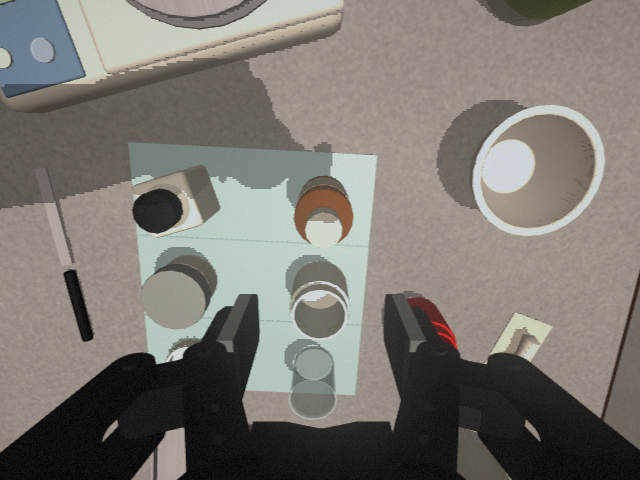

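The wrist view shows the bottle cap at (324,228), jar rim at (320,313), square cap at (157,211) and mortar at (538,170). They sit 2–5 mm in +x/+y of the top camera estimate, which is fine for grasping. Descending on the bottle cap.

Call:
play_rows([
  {"translation":[0.1,0,3],"roll":0,"fingers":-0.2},
  {"translation":[0.1,0,6],"roll":0,"fingers":-0.2},
  {"translation":[0.1,0,9],"roll":0,"fingers":-0.2},
  {"translation":[0.1,0,11],"roll":0,"fingers":-0.2},
  {"translation":[0.1,0,13],"roll":0,"fingers":-0.2},
  {"translation":[0.1,0,14],"roll":0,"fingers":-0.2},
  {"translation":[0.1,0,14.8],"roll":0,"fingers":-0.2},
  {"translation":[0.1,0,14.8],"roll":0,"fingers":-0.2},
  {"translation":[0.1,0,14.8],"roll":0,"fingers":0.2},
  {"translation":[0.1,0,14.8],"roll":0,"fingers":0.3},
  {"translation":[0.1,0,14.8],"roll":0,"fingers":0.4},
  {"translation":[0.1,0,14.8],"roll":0,"fingers":0.8},
  {"translation":[0.1,0,14.8],"roll":0,"fingers":0.8},
  {"translation":[0.1,0,14.8],"roll":0,"fingers":0.8},
  {"translation":[0.1,0,14.8],"roll":0,"fingers":0.8},
])

```text
clock: 3.07
eef_pos: [0.6174, 0.0953, 0.1193]
tool_rot: [1.0, -0.0, 0.002, -0.0]
ft_force: [-1.9, -1.3, 6.3]
grip_width: 0.0251
```

Call:
play_rows([
  {"translation":[0,0,-0.5],"roll":0,"fingers":0.8},
  {"translation":[0,0,-1],"roll":0,"fingers":0.8},
  {"translation":[0,0,-2],"roll":0,"fingers":0.8},
  {"translation":[0,0,-3],"roll":0,"fingers":0.8},
  {"translation":[0,0,-3],"roll":0,"fingers":0.8},
])

```text
clock: 3.48
eef_pos: [0.6182, 0.0954, 0.1503]
tool_rot: [1.0, -0.0, 0.002, -0.0]
ft_force: [0.8, -0.2, -1.5]
grip_width: 0.025
```

```bash
python3 - <<'E'
from h import *
c=snap('wrist','w2'); s=snap('scene','s2'); p=s['pixels'][130:300,300:480]
a=cv2.resize(c['pixels'],(480,360)); b=cv2.resize(p,(381,360),interpolation=cv2.INTER_CUBIC)
cv2.imwrite('pics/m2.png',np.hstack([a[:,:419],b])[:,:,::-1])
E
```

```text
(no output)
```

View pics/m2.png

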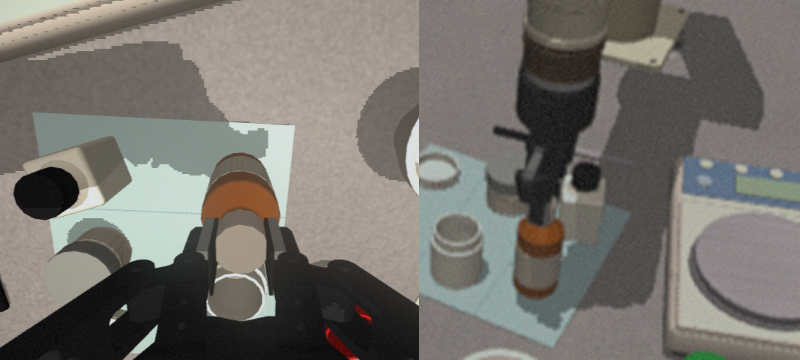

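The bottle is held upright by its cap. Carrying it high to the far left compartment.

Call:
play_rows([
  {"translation":[0,0,-2],"roll":0,"fingers":0.8},
  {"translation":[0,0,-5],"roll":0,"fingers":0.8},
  {"translation":[0,0,-8],"roll":0,"fingers":0.8},
  {"translation":[0,1,-9],"roll":0,"fingers":0.8},
  {"translation":[-0.5,3,-9],"roll":0,"fingers":0.8},
  {"translation":[-1,6,-9],"roll":0,"fingers":0.8},
  {"translation":[-2,9,-9],"roll":0,"fingers":0.8},
  {"translation":[-2.5,12,-9],"roll":0,"fingers":0.8},
  {"translation":[-3,15,-9],"roll":0,"fingers":0.8},
  {"translation":[-4,18,-9],"roll":0,"fingers":0.8},
  {"translation":[-4.5,21,-9],"roll":0,"fingers":0.8},
  {"translation":[-5,24,-9],"roll":0,"fingers":0.8},
  {"translation":[-6,27,-9],"roll":0,"fingers":0.8},
  {"translation":[-6.5,30,-9],"roll":0,"fingers":0.8},
  {"translation":[-7,32,-9],"roll":0,"fingers":0.8},
  {"translation":[-7.1,33.5,-9],"roll":0,"fingers":0.8},
  {"translation":[-7.1,33.8,-9],"roll":0,"fingers":0.8},
  {"translation":[-7.1,33.8,-7],"roll":0,"fingers":0.8},
  {"translation":[-7.1,33.8,-5],"roll":0,"fingers":0.8},
  {"translation":[-7.1,33.8,-5],"roll":0,"fingers":0.8},
])

```text
clock: 5.25
eef_pos: [0.5433, -0.2412, 0.1925]
tool_rot: [1.0, 0.0, -0.004, -0.002]
ft_force: [-1.2, 0.5, -2.8]
grip_width: 0.0247
```

```bash
python3 - <<'E'
from h import *
c=snap('wrist','w3'); K,T=c['intrinsics'],c['world_to_cam']; p=c['pixels'].copy()
yaw=np.radians(-7.69);R=np.array([[np.cos(yaw),-np.sin(yaw)],[np.sin(yaw),np.cos(yaw)]])
for l in [(.096,.128),(.096,-.128),(-.096,-.128),(-.096,.128),(.01,.128),(.096,.042)]:
    w=R@l+[.4822,-.3194]; q=proj(K,T,[*w,.016]); print(l,q); cv2.drawMarker(p,tuple(int(x) for x in q),(255,0,0),0,12,1)
cv2.imwrite('pics/m3.png',p[:,:,::-1])
E
```

```text
(0.096, 0.128) [386.2 175.2]
(0.096, -0.128) [338.9 432.6]
(-0.096, -0.128) [144.4 410.1]
(-0.096, 0.128) [144.3 142. ]
(0.01, 0.128) [279.  160.5]
(0.096, 0.042) [367.9 274.6]
```

View pics/m3.png

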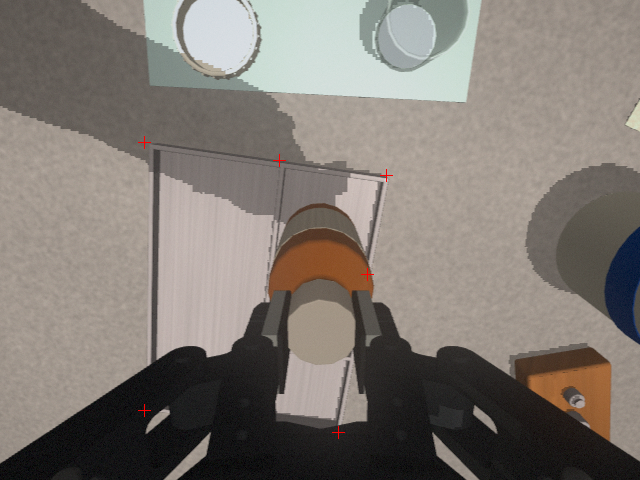

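Wrist check: the tray's left wall and far-left corner (386,178) agree with the estimate within about 3 mm. Lowering the bottle.

Call:
play_rows([
  {"translation":[0,0.2,2],"roll":0,"fingers":0.8},
  {"translation":[0,0.2,4],"roll":0,"fingers":0.8},
  {"translation":[0,0.2,5.5],"roll":0,"fingers":0.8},
  {"translation":[0,0.2,6.5],"roll":0,"fingers":0.8},
  {"translation":[0,0.2,7],"roll":0,"fingers":0.8},
  {"translation":[0,0.2,7.2],"roll":0,"fingers":0.8},
  {"translation":[0,0.2,7.3],"roll":0,"fingers":0.8},
  {"translation":[0,0.2,7.3],"roll":0,"fingers":0.8},
])

```text
clock: 5.97
eef_pos: [0.5462, -0.245, 0.1253]
tool_rot: [1.0, 0.0, 0.001, 0.0]
ft_force: [-0.4, -0.3, -2.2]
grip_width: 0.0247
```

Call:
play_rows([
  {"translation":[0,0,0.2],"roll":0,"fingers":0.8},
  {"translation":[0,0,0.4],"roll":0,"fingers":0.8},
  {"translation":[0,0,0.5],"roll":0,"fingers":0.8},
  {"translation":[0,0,0.5],"roll":0,"fingers":0.8},
  {"translation":[0,0,0.5],"roll":0,"fingers":0.8},
])

```text
clock: 6.38
eef_pos: [0.5459, -0.2452, 0.1203]
tool_rot: [1.0, -0.0, 0.001, 0.0]
ft_force: [-1.1, 1.2, 3.9]
grip_width: 0.0252
```

Call:
play_rows([
  {"translation":[0,0,-0.1],"roll":0,"fingers":0.1},
  {"translation":[0,0,-0.1],"roll":0,"fingers":-0.1},
  {"translation":[0,0,-0.1],"roll":0,"fingers":-0.1},
  {"translation":[0,0,-2],"roll":0,"fingers":-0.1},
  {"translation":[0,0,-6],"roll":0,"fingers":-0.1},
  {"translation":[0,0,-10],"roll":0,"fingers":-0.1},
  {"translation":[-1,-4,-12],"roll":0,"fingers":-0.1},
  {"translation":[-2,-8,-12],"roll":0,"fingers":-0.1},
  {"translation":[-3,-12,-12],"roll":0,"fingers":-0.1},
  {"translation":[-4,-16,-12],"roll":0,"fingers":-0.1},
  {"translation":[-5,-20,-12],"roll":0,"fingers":-0.1},
  {"translation":[-6,-24,-12],"roll":0,"fingers":-0.1},
  {"translation":[-6.6,-28,-12],"roll":0,"fingers":-0.1},
  {"translation":[-6.6,-32,-12],"roll":0,"fingers":-0.1},
  {"translation":[-6.6,-34.6,-12],"roll":0,"fingers":-0.1},
  {"translation":[-6.6,-34.6,-12],"roll":0,"fingers":-0.1},
  {"translation":[-6.6,-34.6,-12],"roll":0,"fingers":-0.1},
  {"translation":[-6.6,-34.6,-12],"roll":0,"fingers":-0.1},
])

```text
clock: 7.88
eef_pos: [0.4795, 0.1008, 0.2391]
tool_rot: [1.0, 0.0, -0.0, 0.0]
ft_force: [0.5, -0.5, 0.2]
grip_width: 0.047
```

```bash
python3 - <<'E'
from h import *
c=snap('wrist','w4'); s=snap('top','t4'); p=s['pixels'][225:375,400:560]
a=cv2.resize(c['pixels'],(480,360))[:,:419]; b=cv2.resize(p,(381,360),interpolation=cv2.INTER_CUBIC)
cv2.imwrite('pics/m4.png',np.hstack([a,b])[:,:,::-1])
K,T=c['intrinsics'],c['world_to_cam']
for P in [(.4782,.0996,.096),(.4689,.0068,.058),(.6084,-.0031,.072)]: print(proj(K,T,P)*.75)
K,T=s['intrinsics'],s['world_to_cam']; print((proj(K,T,(.546,-.245,.125))-[400,225])*2.4)
E
```

```text
[238.95  172.575]
[231.675 237.825]
[350.025 251.1  ]
[120.48  99.6 ]
```

View pics/m4.png

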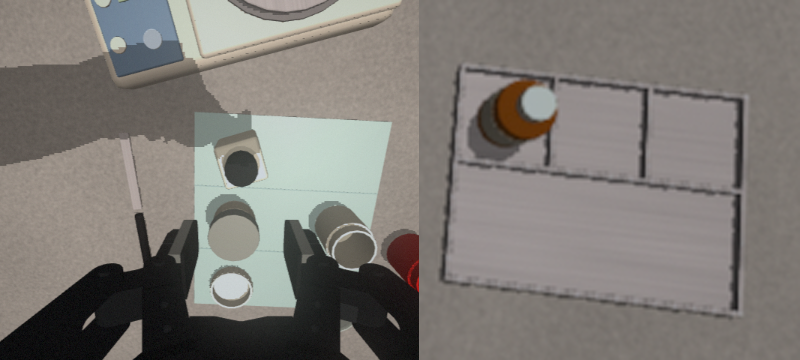

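The bottle stands in the left compartment, cap (120,101) in the crop against a predicted (120.5,99.6), so the top calibration is good. The square cap at (241,169) is aligned under the gripper. Grasping it.

Call:
play_rows([
  {"translation":[0,0,3],"roll":0,"fingers":-0.1},
  {"translation":[0,0,6],"roll":0,"fingers":-0.1},
  {"translation":[0,0,9],"roll":0,"fingers":-0.1},
  {"translation":[0,0,12],"roll":0,"fingers":-0.1},
  {"translation":[0,0,14],"roll":0,"fingers":-0.1},
  {"translation":[0,0,14.9],"roll":0,"fingers":-0.1},
  {"translation":[0,0,14.9],"roll":0,"fingers":-0.1},
  {"translation":[0,0,14.9],"roll":0,"fingers":-0.1},
  {"translation":[0,0,14.9],"roll":0,"fingers":0.1},
  {"translation":[0,0,14.9],"roll":0,"fingers":0.2},
  {"translation":[0,0,14.9],"roll":0,"fingers":0.8},
  {"translation":[0,0,14.9],"roll":0,"fingers":0.8},
  {"translation":[0,0,14.9],"roll":0,"fingers":0.8},
  {"translation":[0,0,14.9],"roll":0,"fingers":0.8},
  {"translation":[0,0,14.9],"roll":0,"fingers":0.8},
])

```text
clock: 9.23
eef_pos: [0.4806, 0.1013, 0.0923]
tool_rot: [1.0, -0.0, 0.002, -0.0]
ft_force: [-2.7, -1.0, 5.6]
grip_width: 0.0311
```

Call:
play_rows([
  {"translation":[0,0,-1],"roll":0,"fingers":0.8},
  {"translation":[0,0,-4],"roll":0,"fingers":0.8},
  {"translation":[0,0,-7],"roll":0,"fingers":0.8},
  {"translation":[0,0,-10],"roll":0,"fingers":0.8},
  {"translation":[0,1,-13],"roll":2,"fingers":0.8},
  {"translation":[0,3,-15],"roll":4,"fingers":0.8},
  {"translation":[0,6,-15.5],"roll":6,"fingers":0.8},
  {"translation":[0,9,-15.5],"roll":8,"fingers":0.8},
  {"translation":[0,12,-15.5],"roll":10,"fingers":0.8},
  {"translation":[0,15,-15.5],"roll":12,"fingers":0.8},
  {"translation":[0,18,-15.5],"roll":14,"fingers":0.8},
  {"translation":[0,21,-15.5],"roll":16,"fingers":0.8},
  {"translation":[0,24,-15.5],"roll":18,"fingers":0.8},
  {"translation":[0,27,-15.5],"roll":20,"fingers":0.8},
  {"translation":[1,30,-15.5],"roll":22,"fingers":0.8},
  {"translation":[2,33,-15.5],"roll":24,"fingers":0.8},
  {"translation":[3,36,-15.5],"roll":26,"fingers":0.8},
  {"translation":[4,39,-15.5],"roll":26,"fingers":0.8},
  {"translation":[5,42,-15.5],"roll":26,"fingers":0.8},
  {"translation":[5.4,42.7,-15.5],"roll":26,"fingers":0.8},
])

```text
clock: 10.9
eef_pos: [0.5339, -0.3304, 0.2452]
tool_rot: [0.974, -0.227, 0.001, 0.001]
ft_force: [1.4, 0.3, -2.0]
grip_width: 0.0309
```

Call:
play_rows([
  {"translation":[0,0,0],"roll":0,"fingers":0.8},
  {"translation":[0,0,0],"roll":0,"fingers":0.8},
  {"translation":[0,0,3],"roll":0,"fingers":0.8},
  {"translation":[0,0,6],"roll":0,"fingers":0.8},
  {"translation":[0,0,9],"roll":0,"fingers":0.8},
  {"translation":[0,0,12],"roll":0,"fingers":0.8},
  {"translation":[0,0,13.5],"roll":0,"fingers":0.8},
  {"translation":[0,0,14.5],"roll":0,"fingers":0.8},
  {"translation":[0,0,14.5],"roll":0,"fingers":0.8},
  {"translation":[0,0,14.5],"roll":0,"fingers":0.8},
  {"translation":[0,0,14.5],"roll":0,"fingers":0.8},
])

```text
clock: 11.82
eef_pos: [0.5347, -0.326, 0.1025]
tool_rot: [0.974, -0.225, 0.002, 0.0]
ft_force: [-0.2, -0.2, -1.3]
grip_width: 0.0313
```

Call:
play_rows([
  {"translation":[0,0,0.3],"roll":0,"fingers":0.8},
  {"translation":[0,0,0.6],"roll":0,"fingers":0.8},
  {"translation":[0,0,0.8],"roll":0,"fingers":0.8},
  {"translation":[0,0,0.9],"roll":0,"fingers":0.8},
  {"translation":[0,0,0.9],"roll":0,"fingers":0.8},
  {"translation":[0,0,0.9],"roll":0,"fingers":0.8},
])

```text
clock: 12.32
eef_pos: [0.5338, -0.3263, 0.0933]
tool_rot: [0.974, -0.225, 0.001, 0.0]
ft_force: [-2.5, 1.5, 6.1]
grip_width: 0.0306
```

Call:
play_rows(motion="[{\"translation\": [0, 0, -0.1], \"roll\": 0, \"fingers\": 0], \"roll\": 0}]")

```text
play_rows: Invalid argument: motion='[{"translation": [0, 0, -0.1], "roll": 0, "fingers": 0], "roll": 0}]' is not valid JSON
```

Call:
play_rows([
  {"translation":[0,0,-0.1],"roll":0,"fingers":0.1},
  {"translation":[0,0,-0.1],"roll":0,"fingers":-0.1},
  {"translation":[0,0,-0.1],"roll":0,"fingers":-0.1},
  {"translation":[0,0,-2],"roll":0,"fingers":-0.1},
  {"translation":[0,0,-6],"roll":0,"fingers":-0.1},
  {"translation":[0,0,-10],"roll":0,"fingers":-0.1},
  {"translation":[0,0,-14],"roll":0,"fingers":-0.1},
  {"translation":[-2,-3,-15],"roll":-3,"fingers":-0.95},
  {"translation":[-4,-6,-15],"roll":-6,"fingers":-0.95},
  {"translation":[-6.5,-9,-15],"roll":-9,"fingers":-0.95},
  {"translation":[-9,-12,-15],"roll":-12,"fingers":-0.95},
  {"translation":[-11,-15,-15],"roll":-15,"fingers":-0.95},
  {"translation":[-13.5,-18,-15],"roll":-18,"fingers":-0.95},
  {"translation":[-16,-21,-15],"roll":-21,"fingers":-0.95},
  {"translation":[-18,-24,-15],"roll":-24,"fingers":-0.95},
  {"translation":[-20,-26.5,-15],"roll":-26,"fingers":-0.95},
  {"translation":[-20.4,-27.2,-15],"roll":-26,"fingers":-0.95},
  {"translation":[-20.4,-27.2,-15],"roll":-26,"fingers":-0.95},
  {"translation":[-20.4,-27.2,-15],"roll":-26,"fingers":-0.95},
])

```text
clock: 13.9
eef_pos: [0.4697, 0.008, 0.2414]
tool_rot: [1.0, 0.0, 0.0, 0.0]
ft_force: [0.3, -0.4, -0.1]
grip_width: 0.0832
```

```bash
python3 - <<'E'
from h import *
c=snap('wrist','w5'); s=snap('top','t5'); p=s['pixels'][225:375,400:560]
a=cv2.resize(c['pixels'],(480,360))[:,:419]; b=cv2.resize(p,(381,360),interpolation=cv2.INTER_CUBIC)
cv2.imwrite('pics/m5.png',np.hstack([a,b])[:,:,::-1])
K,T=c['intrinsics'],c['world_to_cam']
for P in [(.4689,.0068,.058),(.463,-.0984,.019)]: print(proj(K,T,P)*.75)
K,T=s['intrinsics'],s['world_to_cam']; print((proj(K,T,(.534,-.326,.097))-[400,225])*2.4)
E
```

```text
[239.475 162.9  ]
[235.35 231.15]
[212.88 116.4 ]
```

View pics/m5.png

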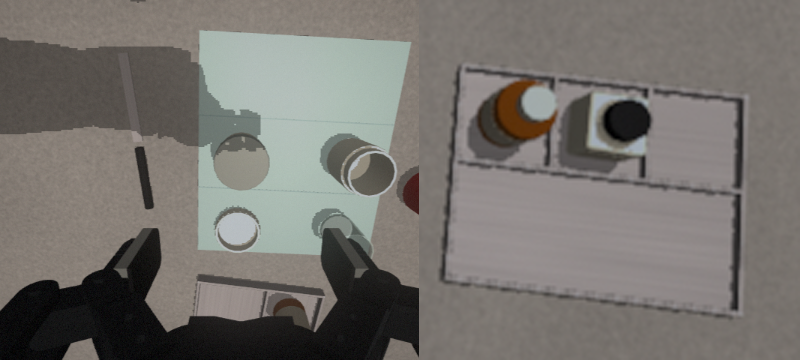

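The square bottle stands upright in the middle compartment. The powder lid at (241,161) is centred to within about 1–2 mm. Grasping the powder jar by its lid.

Call:
play_rows([
  {"translation":[0,0,4],"roll":0,"fingers":-0.95},
  {"translation":[0,0,8],"roll":0,"fingers":-0.95},
  {"translation":[0,0,12],"roll":0,"fingers":-0.95},
  {"translation":[0,0,15],"roll":0,"fingers":-0.95},
  {"translation":[0,0,17.5],"roll":0,"fingers":-0.95},
  {"translation":[0,0,19],"roll":0,"fingers":-0.95},
  {"translation":[0,0,19.4],"roll":0,"fingers":-0.95},
  {"translation":[0,0,19.4],"roll":0,"fingers":-0.95},
  {"translation":[0,0,19.4],"roll":0,"fingers":-0.6},
  {"translation":[0,0,19.4],"roll":0,"fingers":-0.4},
  {"translation":[0,0,19.4],"roll":0,"fingers":0.5},
  {"translation":[0,0,19.4],"roll":0,"fingers":0.5},
  {"translation":[0,0,19.4],"roll":0,"fingers":0.5},
  {"translation":[0,0,19.4],"roll":0,"fingers":0.5},
])

```text
clock: 15.17
eef_pos: [0.471, 0.0076, 0.0493]
tool_rot: [1.0, -0.0, 0.002, 0.001]
ft_force: [-0.5, -1.7, 6.0]
grip_width: 0.0612
```

Call:
play_rows([
  {"translation":[0,0,-1],"roll":0,"fingers":0.5},
  {"translation":[0,0,-4],"roll":0,"fingers":0.5},
  {"translation":[0,0,-7],"roll":0,"fingers":0.5},
  {"translation":[0,0,-10],"roll":0,"fingers":0.5},
  {"translation":[0,1,-13],"roll":2,"fingers":0.5},
  {"translation":[0,3,-16],"roll":4,"fingers":0.5},
  {"translation":[0,6,-16.5],"roll":6,"fingers":0.5},
  {"translation":[0,9,-16.5],"roll":8,"fingers":0.5},
  {"translation":[0,12,-16.5],"roll":8,"fingers":0.5},
  {"translation":[0,15,-16.5],"roll":8,"fingers":0.5},
  {"translation":[0,18,-16.5],"roll":8,"fingers":0.5},
  {"translation":[0,21,-16.5],"roll":8,"fingers":0.5},
  {"translation":[0,24,-16.5],"roll":8,"fingers":0.5},
  {"translation":[0,27,-16.5],"roll":8,"fingers":0.5},
  {"translation":[1,30,-16.5],"roll":8,"fingers":0.5},
  {"translation":[2,33,-16.5],"roll":8,"fingers":0.5},
  {"translation":[3,36,-16.5],"roll":8,"fingers":0.5},
  {"translation":[4,39,-16.5],"roll":8,"fingers":0.5},
  {"translation":[5,41,-16.5],"roll":8,"fingers":0.5},
  {"translation":[5.2,41.7,-16.5],"roll":8,"fingers":0.5},
])

```text
clock: 16.83
eef_pos: [0.522, -0.4121, 0.2116]
tool_rot: [0.997, -0.071, 0.0, 0.001]
ft_force: [0.0, 0.5, -2.1]
grip_width: 0.0612
```

Call:
play_rows([
  {"translation":[0,0,0],"roll":0,"fingers":0.5},
  {"translation":[0,0,0],"roll":0,"fingers":0.5},
  {"translation":[0,0,3],"roll":0,"fingers":0.5},
  {"translation":[0,0,6],"roll":0,"fingers":0.5},
  {"translation":[0,0,9],"roll":0,"fingers":0.5},
  {"translation":[0,0,12],"roll":0,"fingers":0.5},
  {"translation":[0,0,14.5],"roll":0,"fingers":0.5},
  {"translation":[0,0,15.4],"roll":0,"fingers":0.5},
  {"translation":[0,0,15.7],"roll":0,"fingers":0.5},
  {"translation":[0,0,15.7],"roll":0,"fingers":0.5},
  {"translation":[0,0,15.7],"roll":0,"fingers":0.5},
])

```text
clock: 17.75
eef_pos: [0.5225, -0.4093, 0.0576]
tool_rot: [0.998, -0.07, 0.001, 0.001]
ft_force: [-0.5, -0.2, -0.9]
grip_width: 0.0618
```

Call:
play_rows([
  {"translation":[0,0,0.3],"roll":0,"fingers":0.5},
  {"translation":[0,0,0.5],"roll":0,"fingers":0.5},
  {"translation":[0,0,0.7],"roll":0,"fingers":0.5},
  {"translation":[0,0,0.7],"roll":0,"fingers":0.5},
  {"translation":[0,0,0.7],"roll":0,"fingers":0.5},
])

```text
clock: 18.17
eef_pos: [0.5221, -0.4096, 0.0503]
tool_rot: [0.998, -0.07, 0.001, 0.001]
ft_force: [-0.2, 0.8, 6.4]
grip_width: 0.0617
```

Call:
play_rows([
  {"translation":[0,0,-0.1],"roll":0,"fingers":-0.6},
  {"translation":[0,0,-0.1],"roll":0,"fingers":-0.9},
  {"translation":[0,0,-0.1],"roll":0,"fingers":-0.9},
  {"translation":[0,0,-2],"roll":0,"fingers":-0.9},
  {"translation":[0,0,-6],"roll":-7,"fingers":-0.9},
  {"translation":[0,0,-10],"roll":-14,"fingers":-0.9},
  {"translation":[0,0,-14],"roll":-21,"fingers":-0.9},
  {"translation":[-1,-3,-16],"roll":-28,"fingers":-0.9},
  {"translation":[-2,-6,-16],"roll":-35,"fingers":-0.9},
  {"translation":[-3,-9,-16],"roll":-42,"fingers":-0.9},
  {"translation":[-4,-12,-16],"roll":-49,"fingers":-0.9},
  {"translation":[-5,-15,-16],"roll":-56,"fingers":-0.9},
  {"translation":[-6,-18,-16],"roll":-63,"fingers":-0.9},
  {"translation":[-7,-21,-16],"roll":-70,"fingers":-0.9},
  {"translation":[-8,-24,-16],"roll":-77,"fingers":-0.9},
  {"translation":[-9,-27,-16],"roll":-84,"fingers":-0.9},
  {"translation":[-10,-30,-16],"roll":-90,"fingers":-0.9},
  {"translation":[-10,-30,-16],"roll":-90,"fingers":-0.9},
  {"translation":[-10,-30,-16],"roll":-90,"fingers":-0.9},
  {"translation":[-10,-30,-16],"roll":-90,"fingers":-0.9},
])

```text
clock: 19.83
eef_pos: [0.4644, -0.0982, 0.2084]
tool_rot: [0.755, 0.656, 0.0, 0.0]
ft_force: [0.1, -0.2, -0.2]
grip_width: 0.081
```

```bash
python3 - <<'E'
from h import *
c=snap('wrist','w6'); s=snap('top','t6'); p=s['pixels'][225:375,400:560]
a=cv2.resize(c['pixels'],(480,360))[:,:419]; b=cv2.resize(p,(381,360),interpolation=cv2.INTER_CUBIC)
cv2.imwrite('pics/m6.png',np.hstack([a,b])[:,:,::-1])
K,T=c['intrinsics'],c['world_to_cam']
for P in [(.463,-.0984,.019)]: print(proj(K,T,P)*.75,T.round(3).tolist())
K,T=s['intrinsics'],s['world_to_cam']; print((proj(K,T,(.522,-.41,.059))-[400,225])*2.4)
E
```

```text
[240.675 159.15 ] [[0.141, 0.99, -0.001, 0.032], [0.947, -0.134, 0.292, -0.481], [0.289, -0.042, -0.956, 0.205], [0.0, 0.0, 0.0, 1.0]]
[299.28 133.44]
```

View pics/m6.png

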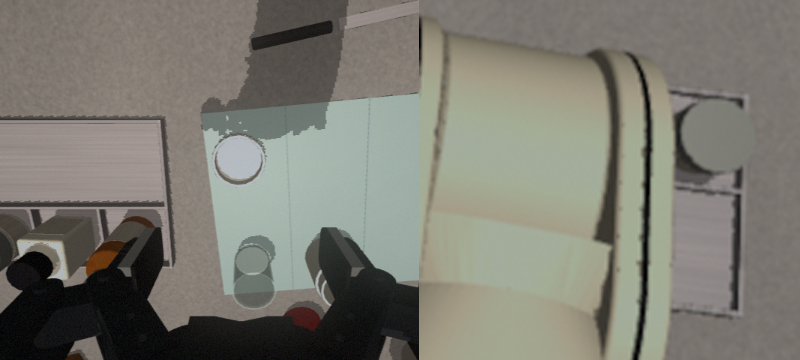

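The powder jar is in the right compartment, (296,136) against a predicted (299,133). The lid at (239,159) is aligned to about 1 mm. Descending on the lid in stages.

Call:
play_rows([
  {"translation":[0,0,4],"roll":0,"fingers":-0.9},
  {"translation":[0,0,8],"roll":0,"fingers":-0.9},
  {"translation":[0,0,12],"roll":0,"fingers":-0.9},
  {"translation":[0,0,15],"roll":0,"fingers":-0.9},
  {"translation":[0,0,17],"roll":0,"fingers":-0.9},
  {"translation":[0,0,18.5],"roll":0,"fingers":-0.9},
  {"translation":[0,0,19.2],"roll":0,"fingers":-0.9},
  {"translation":[0,0,19.4],"roll":0,"fingers":-0.9},
  {"translation":[0,0,19.4],"roll":0,"fingers":-0.9},
  {"translation":[0,0,19.4],"roll":0,"fingers":-0.9},
])

```text
clock: 20.77
eef_pos: [0.4651, -0.0986, 0.0151]
tool_rot: [0.755, 0.656, 0.001, 0.001]
ft_force: [0.7, 0.3, -0.4]
grip_width: 0.0811
```

Call:
play_rows([
  {"translation":[0,0,0],"roll":0,"fingers":-0.7},
  {"translation":[0,0,0],"roll":0,"fingers":-0.5},
  {"translation":[0,0,0],"roll":0,"fingers":0.2},
  {"translation":[0,0,0],"roll":0,"fingers":0.2},
  {"translation":[0,0,0],"roll":0,"fingers":0.2},
  {"translation":[0,0,0],"roll":0,"fingers":0.2},
])

```text
clock: 21.27
eef_pos: [0.4651, -0.0983, 0.0163]
tool_rot: [0.755, 0.656, 0.001, 0.001]
ft_force: [-2.0, -0.0, 10.2]
grip_width: 0.0603
```

Call:
play_rows([
  {"translation":[0,0,-1],"roll":0,"fingers":0.2},
  {"translation":[0,0,-3],"roll":0,"fingers":0.2},
  {"translation":[0,0,-6],"roll":0,"fingers":0.2},
  {"translation":[0,0,-9],"roll":0,"fingers":0.2},
  {"translation":[-2,0.1,-11],"roll":0,"fingers":0.2},
  {"translation":[-5,0.2,-11],"roll":0,"fingers":0.2},
  {"translation":[-8,0.3,-11],"roll":0,"fingers":0.2},
  {"translation":[-11,0.4,-11],"roll":0,"fingers":0.2},
  {"translation":[-14,0.5,-11],"roll":0,"fingers":0.2},
  {"translation":[-17,0.6,-11],"roll":0,"fingers":0.2},
  {"translation":[-20,0.6,-11],"roll":0,"fingers":0.2},
  {"translation":[-21.6,0.6,-11],"roll":0,"fingers":0.2},
  {"translation":[-21.6,0.6,-11],"roll":0,"fingers":0.2},
  {"translation":[-21.6,0.6,-11],"roll":0,"fingers":0.2},
  {"translation":[-21.6,0.6,-8],"roll":0,"fingers":0.2},
  {"translation":[-21.6,0.6,-5],"roll":0,"fingers":0.2},
  {"translation":[-21.6,0.6,-5],"roll":0,"fingers":0.2},
  {"translation":[-21.6,0.6,-5],"roll":0,"fingers":0.2},
])

```text
clock: 22.77
eef_pos: [0.4387, -0.3104, 0.0633]
tool_rot: [0.754, 0.657, -0.0, -0.002]
ft_force: [1.4, 0.3, 0.1]
grip_width: 0.0601
```

```bash
python3 - <<'E'
from h import *
c=snap('wrist','w7'); cv2.imwrite('pics/m7.png',c['pixels'][:,:,::-1])
E
```

```text
(no output)
```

View pics/m7.png

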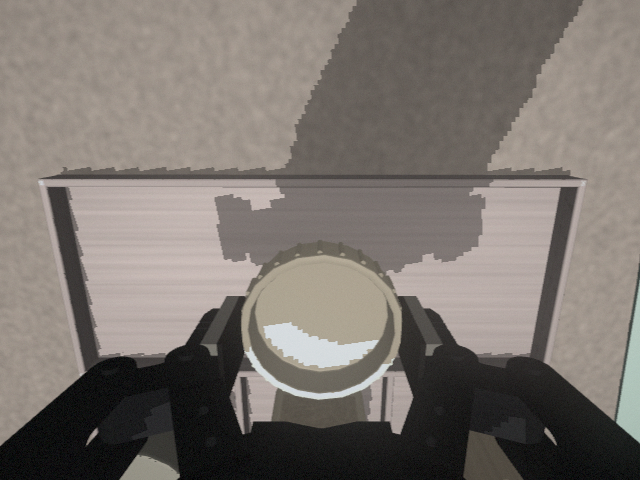

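The lid is held level and centred between the tray's left and right walls (40 to 585). Lowering it.

Call:
play_rows([
  {"translation":[0,0,1.5],"roll":0,"fingers":0.2},
  {"translation":[0,0,3],"roll":0,"fingers":0.2},
  {"translation":[0,0,4],"roll":0,"fingers":0.2},
  {"translation":[0,0,4.5],"roll":0,"fingers":0.2},
  {"translation":[0,0,4.5],"roll":0,"fingers":0.2},
  {"translation":[0,0,4.5],"roll":0,"fingers":0.2},
])

```text
clock: 23.32
eef_pos: [0.4404, -0.3128, 0.0201]
tool_rot: [0.755, 0.656, 0.0, 0.0]
ft_force: [-0.0, -0.5, 0.7]
grip_width: 0.0597
```

Call:
play_rows([
  {"translation":[0,0,0.2],"roll":0,"fingers":0.2},
  {"translation":[0,0,0.3],"roll":0,"fingers":0.2},
  {"translation":[0,0,0.3],"roll":0,"fingers":0.2},
  {"translation":[0,0,0.3],"roll":0,"fingers":0.2},
])

```text
clock: 23.65
eef_pos: [0.4407, -0.3132, 0.0174]
tool_rot: [0.755, 0.656, 0.0, 0.001]
ft_force: [-0.3, 1.1, 6.2]
grip_width: 0.0599
```

Call:
play_rows([
  {"translation":[0,0,0],"roll":0,"fingers":-0.5},
  {"translation":[0,0,0],"roll":0,"fingers":-0.9},
  {"translation":[0,0,0],"roll":0,"fingers":-0.9},
  {"translation":[0,0,-2],"roll":0,"fingers":-0.9},
  {"translation":[0,0,-6],"roll":0,"fingers":-0.9},
  {"translation":[0,0,-10],"roll":0,"fingers":-0.9},
  {"translation":[0,0,-14],"roll":7,"fingers":-0.9},
  {"translation":[0,0,-18],"roll":14,"fingers":-0.9},
  {"translation":[2,1,-22],"roll":21,"fingers":-0.9},
  {"translation":[5,2,-22],"roll":28,"fingers":-0.9},
  {"translation":[8,3,-22],"roll":35,"fingers":-0.9},
  {"translation":[12,4.5,-22],"roll":42,"fingers":-0.9},
  {"translation":[15,6,-22],"roll":49,"fingers":-0.9},
  {"translation":[18,7,-22],"roll":56,"fingers":-0.9},
  {"translation":[21,8,-22],"roll":63,"fingers":-0.9},
  {"translation":[25,9.5,-22],"roll":70,"fingers":-0.9},
  {"translation":[28,10.5,-22],"roll":77,"fingers":-0.9},
  {"translation":[31,11.5,-22],"roll":82,"fingers":-0.9},
  {"translation":[33.3,12.5,-22],"roll":82,"fingers":-0.9},
  {"translation":[33.3,12.5,-22],"roll":82,"fingers":-0.9},
])

```text
clock: 25.32
eef_pos: [0.6118, 0.0043, 0.2351]
tool_rot: [1.0, 0.003, -0.0, -0.001]
ft_force: [-0.4, 0.2, -0.4]
grip_width: 0.0806
```

```bash
python3 - <<'E'
from h import *
c=snap('wrist','w8'); s=snap('top','t8'); p=s['pixels'][225:375,400:560]
a=cv2.resize(c['pixels'],(480,360))[:,:419]; b=cv2.resize(p,(381,360),interpolation=cv2.INTER_CUBIC)
cv2.imwrite('pics/m8.png',np.hstack([a,b])[:,:,::-1]); print(bot.get_obs()['eef_pos'])
K,T=c['intrinsics'],c['world_to_cam']
for P in [(.6084,-.0031,.072)]: print(proj(K,T,P)*.75,proj(K,T,np.add(P,[.01,0,0]))*.75)
K,T=s['intrinsics'],s['world_to_cam']; print((proj(K,T,(.4406,-.3138,.02))-[400,225])*2.4)
E
```

```text
[0.61008987 0.0006526  0.23534804]
[237.  173.4] [246.375 173.475]
[177.84 234.48]
```

View pics/m8.png

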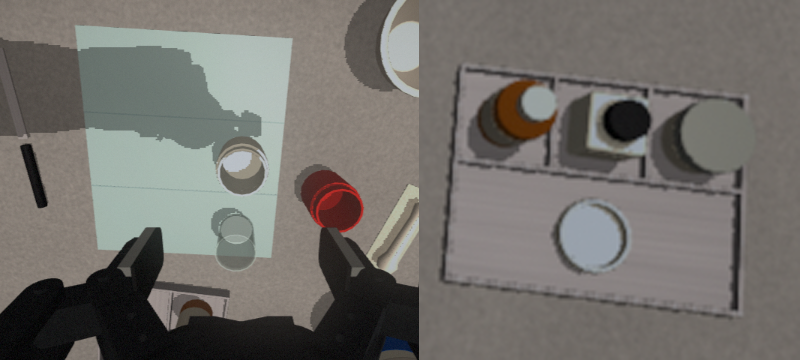

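The tray is complete: lid at (176,236) against a predicted (178,234), all upright. The jar rim at (242,170) is within a few mm of the gripper axis and the red look-alike at (335,205) is clear. Grasping the white jar.

Call:
play_rows([
  {"translation":[0.1,0,4],"roll":0,"fingers":-0.9},
  {"translation":[0.1,0,8],"roll":0,"fingers":-0.9},
  {"translation":[0.1,0,12],"roll":0,"fingers":-0.9},
  {"translation":[0.1,0,15],"roll":0,"fingers":-0.9},
  {"translation":[0.1,0,17.5],"roll":0,"fingers":-0.9},
  {"translation":[0.1,0,19],"roll":0,"fingers":-0.9},
  {"translation":[0.1,0,19.5],"roll":0,"fingers":-0.9},
  {"translation":[0.1,0,19.5],"roll":0,"fingers":-0.9},
  {"translation":[0.1,0,19.5],"roll":0,"fingers":-0.7},
  {"translation":[0.1,0,19.5],"roll":0,"fingers":-0.5},
  {"translation":[0.1,0,19.5],"roll":0,"fingers":0.2},
  {"translation":[0.1,0,19.5],"roll":0,"fingers":0.2},
  {"translation":[0.1,0,19.5],"roll":0,"fingers":0.2},
  {"translation":[0.1,0,19.5],"roll":0,"fingers":0.2},
])

```text
clock: 26.58
eef_pos: [0.6129, -0.0005, 0.0437]
tool_rot: [1.0, -0.0, 0.002, 0.0]
ft_force: [0.2, -0.5, 5.9]
grip_width: 0.0577
```

```bash
python3 - <<'E'
from h import *
K,T,p=load('top0')
# pan rim: sample radial edges, refine centre by best match of projected circle gradient
g=cv2.GaussianBlur(cv2.cvtColor(p,cv2.COLOR_RGB2GRAY),(0,0),1).astype(float)
gx,gy=cv2.Sobel(g,6,1,0),cv2.Sobel(g,6,0,1); m=np.hypot(gx,gy)
th=np.linspace(0,2*np.pi,120); best=[]
for x in np.arange(.50,.54,.002):
  for y in np.arange(.30,.345,.002):
    P=np.c_[x+.08*np.cos(th),y+.08*np.sin(th),np.full(120,.08),np.ones(120)]@T.T
    q=(P[:,:3]@K.T); q=q[:,:2]/q[:,2:]
    best.append((cv2.remap(m.astype(np.float32),q[:,0].astype(np.float32),q[:,1].astype(np.float32),1).clip(0,60).mean(),x,y))
best.sort(); print(np.round(best[-6:],4))
E
```

```text
[[53.6023  0.516   0.326 ]
 [54.8813  0.516   0.324 ]
 [55.3498  0.52    0.326 ]
 [55.7425  0.52    0.324 ]
 [57.4133  0.518   0.326 ]
 [58.2483  0.518   0.324 ]]
```

Call:
play_rows([
  {"translation":[0,0,-1],"roll":0,"fingers":0.2},
  {"translation":[0,0,-4],"roll":0,"fingers":0.2},
  {"translation":[0,0,-7],"roll":0,"fingers":0.2},
  {"translation":[0,0,-10],"roll":0,"fingers":0.2},
  {"translation":[0,-1,-13],"roll":0,"fingers":0.2},
  {"translation":[-1,-3,-14.5],"roll":0,"fingers":0.2},
  {"translation":[-2,-6,-14.5],"roll":0,"fingers":0.2},
  {"translation":[-3,-9,-14.5],"roll":0,"fingers":0.2},
  {"translation":[-4,-12,-14.5],"roll":0,"fingers":0.2},
  {"translation":[-5,-15,-14.5],"roll":0,"fingers":0.2},
  {"translation":[-6,-18,-14.5],"roll":0,"fingers":0.2},
  {"translation":[-7,-21,-14.5],"roll":0,"fingers":0.2},
  {"translation":[-8,-24,-14.5],"roll":0,"fingers":0.2},
  {"translation":[-9,-27,-14.5],"roll":0,"fingers":0.2},
  {"translation":[-9.5,-30,-14.5],"roll":0,"fingers":0.2},
  {"translation":[-9.5,-32,-14.5],"roll":0,"fingers":0.2},
  {"translation":[-9.5,-32.5,-14.5],"roll":0,"fingers":0.2},
  {"translation":[-9.5,-32.5,-14.5],"roll":0,"fingers":0.2},
  {"translation":[-9.5,-32.5,-14.5],"roll":0,"fingers":0.2},
])

```text
clock: 28.17
eef_pos: [0.516, 0.3242, 0.1864]
tool_rot: [1.0, 0.0, -0.0, 0.0]
ft_force: [0.4, 0.4, -0.0]
grip_width: 0.0576
```

```bash
python3 - <<'E'
from h import *
c=snap('wrist','w9'); K,T=c['intrinsics'],c['world_to_cam']; p=c['pixels'].copy()
for t in np.linspace(0,2*np.pi,60): 
    q=proj(K,T,[.518+.08*np.cos(t),.3245+.08*np.sin(t),.08]); cv2.circle(p,tuple(int(x) for x in q),2,(255,0,0),-1)
cv2.imwrite('pics/m9.png',p[:,:,::-1]); print(bot.get_obs()['eef_pos'])
E
```

```text
[0.51622924 0.32361672 0.18639849]
```

View pics/m9.png

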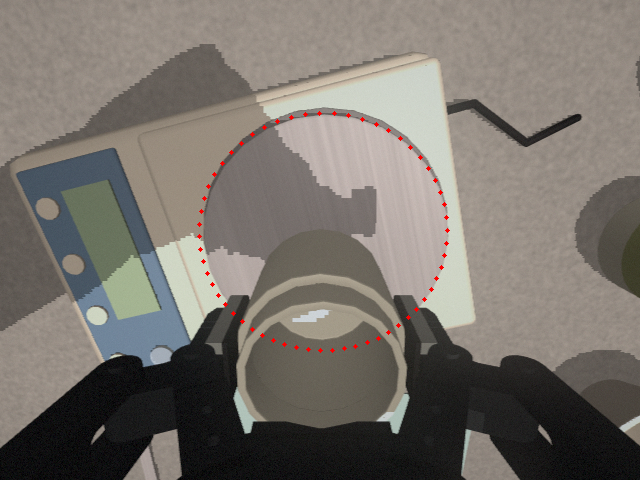

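The projected pan rim matches the image within about 3 px. Lowering with a 2 mm correction.

Call:
play_rows([
  {"translation":[0.3,-0.2,2],"roll":0,"fingers":0.2},
  {"translation":[0.3,-0.2,4],"roll":0,"fingers":0.2},
  {"translation":[0.3,-0.2,5],"roll":0,"fingers":0.2},
  {"translation":[0.3,-0.2,5.8],"roll":0,"fingers":0.2},
  {"translation":[0.3,-0.2,6.1],"roll":0,"fingers":0.2},
  {"translation":[0.3,-0.2,6.1],"roll":0,"fingers":0.2},
  {"translation":[0.3,-0.2,6.1],"roll":0,"fingers":0.2},
])

```text
clock: 28.8
eef_pos: [0.5197, 0.3266, 0.1261]
tool_rot: [1.0, -0.0, 0.0, -0.0]
ft_force: [-0.2, -0.2, -1.0]
grip_width: 0.0573
```

Call:
play_rows([
  {"translation":[0,0,0.2],"roll":0,"fingers":0.2},
  {"translation":[0,0,0.4],"roll":0,"fingers":0.2},
  {"translation":[0,0,0.4],"roll":0,"fingers":0.2},
  {"translation":[0,0,0.4],"roll":0,"fingers":0.2},
])

```text
clock: 29.13
eef_pos: [0.5196, 0.3269, 0.1218]
tool_rot: [1.0, -0.0, 0.001, -0.0]
ft_force: [-0.1, 0.9, 0.4]
grip_width: 0.0575
```

Call:
play_rows([
  {"translation":[0,0,0],"roll":0,"fingers":-0.5},
  {"translation":[0,0,0],"roll":0,"fingers":-0.9},
  {"translation":[0,0,0],"roll":0,"fingers":-0.9},
  {"translation":[0,0,0],"roll":0,"fingers":-0.9},
  {"translation":[0,0,-3],"roll":0,"fingers":-0.9},
  {"translation":[0,0,-7],"roll":0,"fingers":-0.9},
  {"translation":[0,0,-11],"roll":0,"fingers":-0.9},
  {"translation":[-4,0,-13],"roll":0,"fingers":-0.9},
  {"translation":[-8,0,-13],"roll":0,"fingers":-0.9},
  {"translation":[-12,0,-13],"roll":0,"fingers":-0.9},
  {"translation":[-16,0,-13],"roll":0,"fingers":-0.9},
  {"translation":[-20,0,-13],"roll":0,"fingers":-0.9},
  {"translation":[-24,0,-13],"roll":0,"fingers":-0.9},
  {"translation":[-24,0,-13],"roll":0,"fingers":-0.9},
  {"translation":[-24,0,-13],"roll":0,"fingers":-0.9},
  {"translation":[-24,0,-13],"roll":0,"fingers":-0.9},
])

```text
clock: 30.47
eef_pos: [0.2795, 0.3272, 0.2518]
tool_rot: [1.0, 0.0, 0.001, -0.001]
ft_force: [0.5, -0.2, -0.2]
grip_width: 0.0812
```

```bash
python3 - <<'E'
from h import *
s=snap('top','t10'); c=snap('scene','s10'); p=s['pixels'].copy(); print(bot.get_obs()['eef_pos'],bot.get_obs()['joint_vel'].round(3))
K,T=s['intrinsics'],s['world_to_cam']
yaw=np.radians(-7.69);R=np.array([[np.cos(yaw),-np.sin(yaw)],[np.sin(yaw),np.cos(yaw)]])
for l,z in [((.052,.084),.125),((.052,0),.097),((.052,-.084),.059),((-.042,0),.02)]:
    q=proj(K,T,[*(R@l+[.4822,-.3194]),z]); print(q); cv2.drawMarker(p,tuple(int(round(x)) for x in q),(255,0,0),0,8,1)
q=proj(K,T,[.519,.326,.15]);print(q); cv2.drawMarker(p,tuple(int(round(x)) for x in q),(255,0,0),0,8,1)
b=cv2.resize(p[215:405,100:560],(800,330),interpolation=cv2.INTER_CUBIC)
d=cv2.resize(c['pixels'][130:330,180:540],(486,270))
cv2.imwrite('pics/m10.png',np.vstack([b,np.hstack([d,np.zeros((270,314,3),np.uint8)])])[:,:,::-1])
E
```

```text
[0.28034285 0.3270635  0.25147658] [-0.011  0.009  0.002  0.004  0.001  0.001]
[449.2 267. ]
[488.9 273.6]
[524.5 280.4]
[474.1 322.7]
[145.5 286.6]
```

View pics/m10.png

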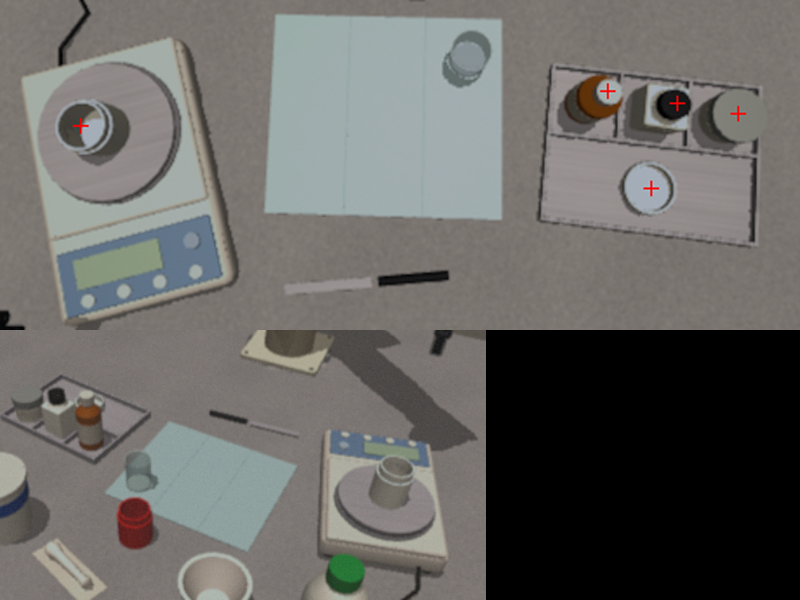

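Everything is upright. All markers lie within about 3 crop px (≈4 mm) of the object tops, the arm is clear, and the beaker and mortar are untouched. Handing in.

```bash
python3 -c "
from workcell import bot; print(bot.job_done())"
```

```text
the job is handed in; nothing more can be done
None
```

I set out the bench as asked and handed the job in at about 30 s of the 122 s allowed; the hand-in gives no verdict.

- **Tray, far compartments:** the tall bottle is on the left, the square bottle in the middle and the powder jar on the right.
- **Tray, near compartment:** the lid lies hollow side up in front of the square bottle.
- **Balance:** the empty white jar stands on the pan. I left the red look-alike alone.

The last top and scene pictures show everything upright. Each object is within about 4 mm of its target and the robot is touching nothing. The beaker looks undisturbed, and the arm never went near it or the mortar.

No check failed. The wrist and top cameras disagreed by 2–6 mm during the work, which is inside the tolerances.

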